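# Restart the potato batch timer

### The job

The potato batch is done: on the timer standing in front of the pan of round potato slices, press the orange key gently with the fingertips and hold it down for two seconds to clear it, let it come right up, then press it once more to start the next countdown and let go. Leave that timer standing where it is (do not pick it up or shove it), and do not touch the other timers, the pans or anything else.

Things in the scene. Friction and masses are not known exactly. Their poses are not given: they have to be found in the camera images.
- pan_potato: open steel food pan, 176 (its x) x 108 (its y) x 45 mm high, filled with round golden potato slices with browned edges; loose, 1.1 kg; origin under its centre at table height; its own -x end, towards the robot, is its front
- pan_bake: open steel food pan, 176 (its x) x 108 (its y) x 45 mm high, filled with three long yellow baked slabs with brown patches; loose, 1.1 kg; origin under its centre at table height; its own -x end, towards the robot, is its front
- pan_chicken: open steel food pan, 176 (its x) x 108 (its y) x 45 mm high, filled with brown roast chicken pieces (short rounded lumps); loose, 1.1 kg; origin under its centre at table height; its own -x end, towards the robot, is its front
- timer_potato: the timer of the potato pan: white plastic block, 76 (its x) x 82 (its y) x 36 mm high, loose on the table, about 0.3 kg, with a small dark display near its front edge and one round orange key; stands in front (robot side) of the potato pan, its centre 150 to 195 mm from the pan's centre and up to 15 mm to either side; all three timers look alike; origin under its centre at table height, z up
- key_potato_top (a point): centre of the top face of the orange key of the potato timer: disc 30 mm across, 55 mm above the table when up, 10 mm from the timer's centre towards the timer's +x; moves with the key
- key_potato (a joint): how far the orange key of the potato timer is pressed straight down, m: 0 up, 0.009 fully down (on its stop, still 10 mm proud of the housing); it springs back, about 1 N to start and 5 N at the bottom; the timer takes it as pressed from 0.004 on and as let go below 0.0015
- timer_bake: the timer of the bake pan: white plastic block, 76 (its x) x 82 (its y) x 36 mm high, loose on the table, about 0.3 kg, with a small dark display near its front edge and one round orange key; stands in front (robot side) of the bake pan, its centre 150 to 195 mm from the pan's centre and up to 15 mm to either side; all three timers look alike; origin under its centre at table height, z up
- key_bake_top (a point): centre of the top face of the orange key of the bake timer: disc 30 mm across, 55 mm above the table when up, 10 mm from the timer's centre towards the timer's +x; moves with the key
- key_bake (a joint): how far the orange key of the bake timer is pressed straight down, m: 0 up, 0.009 fully down (on its stop, still 10 mm proud of the housing); it springs back, about 1 N to start and 5 N at the bottom; the timer takes it as pressed from 0.004 on and as let go below 0.0015
- timer_chicken: the timer of the chicken pan: white plastic block, 76 (its x) x 82 (its y) x 36 mm high, loose on the table, about 0.3 kg, with a small dark display near its front edge and one round orange key; stands in front (robot side) of the chicken pan, its centre 150 to 195 mm from the pan's centre and up to 15 mm to either side; all three timers look alike; origin under its centre at table height, z up
- key_chicken_top (a point): centre of the top face of the orange key of the chicken timer: disc 30 mm across, 55 mm above the table when up, 10 mm from the timer's centre towards the timer's +x; moves with the key
- key_chicken (a joint): how far the orange key of the chicken timer is pressed straight down, m: 0 up, 0.009 fully down (on its stop, still 10 mm proud of the housing); it springs back, about 1 N to start and 5 N at the bottom; the timer takes it as pressed from 0.004 on and as let go below 0.0015
- sauce_pot: small open steel pot, 70 mm across the mouth, 50 mm high, standing loose; origin under its centre
- serving_spoon: steel serving spoon, 240 mm long, lying loose along its x; origin at its middle, at table height
- shaker: clear salt shaker with steel cap, 42 mm diameter, 85 mm high, standing loose; origin under its centre at table height
Things that resemble listed ones, but are neither listed nor needed, are in the scene too. What is shaped like the timer_bake but red is not meant.

How it is judged (in metres and radians):
On the way, in this order (a step that is already met when the one before it is completed fails the run):
1. the potato timer's key is held down (value of joint key_potato above 0.004 m), for 1.6 s.
2. the key is let up (value of joint key_potato below 0.0015 m), for 0.1 s.
3. the key is pressed once more (value of joint key_potato above 0.004 m), for 0.1 s.
At the end, for the whole second after the job is handed in: All three keys are up (pressed less than 1.5 mm), the potato timer stands upright (within 0.06 rad), at rest and within 15 mm of where it began, and the pans, the other two timers, the shaker, the pot and the spoon are within 8 mm of where they began (value of joint each of key_potato, key_bake, key_chicken below 0.0015 m and distance of timer_potato from where it was at the start of the episode below 0.015 m and angle between timer_potato's own z axis and vertical below 0.06 rad and linear speed of timer_potato below 0.01 m/s and distance of each of pan_potato, pan_bake, pan_chicken, timer_bake, timer_chicken, sauce_pot, serving_spoon, shaker from where it was at the start of the episode below 0.008 m); the robot touches nothing.
It fails at once if the potato timer is pressed or struck with more than 25 N (contact force between timer_potato and the fingers above 25 N or contact force between timer_potato and the arm above 25 N).
It fails at once if the potato timer is lifted more than 6 mm, tipped over 0.2 rad or shoved more than 20 mm (height (world z) of timer_potato above 0.006 m or angle between timer_potato's own z axis and vertical above 0.2 rad or distance of timer_potato from where it was at the start of the episode above 0.02 m).
It fails at once if another timer's key is pressed more than 2 mm (value of joint any of key_bake, key_chicken above 0.002 m).
It fails at once if another timer, a pan, the shaker, the pot or the spoon is touched with more than 1 N (contact force between any of pan_potato, pan_bake, pan_chicken, timer_bake, timer_chicken, sauce_pot, serving_spoon, shaker and the fingers above 1 N or contact force between any of pan_potato, pan_bake, pan_chicken, timer_bake, timer_chicken, sauce_pot, serving_spoon, shaker and the arm above 1 N).
It fails at once if anything but the potato timer is moved more than 10 mm (distance of any of pan_potato, pan_bake, pan_chicken, timer_bake, timer_chicken, sauce_pot, serving_spoon, shaker from where it was at the start of the episode above 0.01 m).
It also fails if it takes over 35 s, if anything falls off the work surface, if the arm or the gripper's body presses on something with over 40 N, if the wrist force passes 120 N, or if a joint passes its speed limit or range.

### The arm

A 6-joint arm with a two-finger parallel gripper is mounted at the origin on the work surface. World frame = base frame: x ahead of the robot, y to its left, z up, the work surface at z = 0. Lengths are in mm, angles in rad, forces in N, time in s.
With the tool pointing down it reaches from about 350 to 975 mm from the base axis. Payload 7.1 kg.
Tool frame: the origin (TCP) lies at the very end of the fingers, on their centre line; the grasp point (between the pads) lies 19 mm behind it; z points along the fingers, x is the direction in which the jaws open and shut, and the axes are right-handed (so a half turn about z gives the same grasp; the last joint's range is limited). The gripper opens to 88 mm and grips with 3 to 60 N. Pads are 20 mm wide; open, the fingers measure 115 mm over their backs; the gripper's body (75 mm by 178 mm) begins 61 mm behind the grasp point.
Start: joints at [1.201, 0.423, 1.63, -0, 1.089, -0.019], TCP at [214.749, 586.931, 222.675] pointing down, gripper open.
Joint ranges: [-3, 3], [-0.9, 2.11], [0.09, 2.58], [-1.31, 4.45], [0.11, 2.69], [-2.54, 2.54]. Speed limits (rad/s): [2.39, 2.39, 3.01, 3.14, 3.14, 3.14].

### API

Orientations are given as a rotation vector (axis times angle).
In Python, from workcell import ctrl gives the robot as it stands. The module is installed in compiled form; this text tells all that it offers.
- The arm moves only by the tool move_arm, never from a script. Its argument "motion" is a list of rows, each a list of 2 entries, a list of its own where there are three numbers: the shift along the tool's x, y, z normalised to -1 to 1, where 1 is 150 mm, then the turn, a rotation vector about the tool's x, y, z normalised to -1 to 1, where 1 is 60 degrees. In form: [[[x, y, z], [rx, ry, rz]], ...]. A call has exactly 5 rows; each row is the pose to reach, as a shift and turn from the pose commanded when the call began, along the tool's axes at that moment; what a row does not reach only later rows make up. A row lasts 1/8 s, in which the tool goes at most 62.5 mm and 10.7 degrees, less where a joint would pass 70% of its speed; a pose out of reach is approached as far as the arm can. A call with a number of a shift or a turn outside -1 to 1 is refused whole. A call with a gripper value outside its range is refused whole. "gripper" is the opening, from 0 (shut) to 1 (fully open), set as the call begins (left out, the last holds). The fingers move at their own pace and stop on an object; the grip force is fixed at half the most. Time passes only in rows, so rows that repeat a pose let the fingers close, or fill a call up. It gives the time, the measured TCP pose, the force and the opening at its end, in the units of the state.
- ctrl.get_obs(): the state, without advancing time (a new reading comes with each control period).
- ctrl.get_image(name): name is "side" or "top" or "wrist"; returns a dict with "pixels" (480x640x3 uint8, red, green, blue), "camera_matrix" (3x3 intrinsics, pixels), "D" ([k1, k2, p1, p2, k3] as OpenCV has them; the pictures are not rectified), "R" (3x3) and "t" (3): a world point X has camera coordinates R X + t; the wrist camera has in their place "mount" (4x4, takes a point from camera to tool coordinates, whose origin is the TCP and whose axes are the tool frame's). Camera axes: x right, y down, z forward; pixel columns grow to the right and rows downward; lengths in mm; the calibration is good to about 2 mm. A picture is of the moment at which its call begins: read the wrist's pose just before it. There is no depth.
- ctrl.close_job(): hands the job in, once; it reports no verdict.
Trained networks look in the newest picture that a camera, given by its name, has taken for a name from the list of things; names that differ only in an ending like _2 or _b are one class to them, and where a whole thing is asked for, a point or a joint stands for the part that bears it (a point fixed in the world has none). Each returns a list of dicts, best first, with "p" (0 to 1); they miss things now and then, are a little off and sometimes report something else, mostly with a low value. They report only what shows in the picture. A call takes as long as a camera call. They do not tell look-alikes from the thing itself.
- ctrl.boxes_of(camera, name): "location" ([x, y, z] in mm, in world coordinates, good to about 4 mm: the middle of the surface that is visible of it).
- ctrl.regions_of(camera, name): "mask" (480x640 bool, what is visible of it).
- ctrl.pinpoint(camera, name): "location" ([x, y, z] in mm, in world coordinates, good to about 4 mm: a listed point, or the origin of a listed thing).
The state is a dict: "t": time; "qpos": joint angles; "qvel": joint speeds; "joint_torque": joint torques, N m; "ee_pos": TCP position; "orientation": TCP orientation; "ft_force": force on the tool from outside, world axes, zero at the start; "moment": the same for the moment, N m; "width": finger opening in mm.
Only numpy, scipy, OpenCV 4.12 (cv2) and the standard library are available. Lean on these libraries where they do the work, as an engineer would, in place of code of your own. Each camera call takes 0.05 s, during which the arm holds its last target.

## Working session

There is one attempt and no reset: what is moved stays moved. The work goes in short steps, Python scripts to look and compute and a tool call to move; the robot and the scene stay as the last step left them, time stands still between calls to the robot, and variables do not carry over. Pictures are saved under pics/ and viewed, and the job is handed in when it is done.

Besides the shell and the picture viewer there is one more tool, called after "Request:" as name([rows], argument=value, ...), one row to a line, values as JSON. move_arm: Moves the arm, as the interface text tells. Its arguments: {"type":"object","properties":{"motion":{"type":"array","items":{"type":"array"}},"gripper":{"type":"number"}},"required":["motion"]}

```bash
mkdir -p pics
python3 - <<'E'
from workcell import ctrl
import cv2
o=ctrl.get_obs();print({k:(o[k]) for k in ('t','ee_pos','orientation','ft_force','width')})
for c in ('top','side'):
    im=ctrl.get_image(c);cv2.imwrite(f'pics/{c}0.png',im['pixels'][:,:,::-1])
    for n in ('pan_potato','pan_bake','pan_chicken','timer_potato','key_potato_top','shaker','sauce_pot','serving_spoon'):
        print(c,n,[(round(d['p'],2),[round(float(v)) for v in d['location']]) for d in ctrl.pinpoint(c,n)])
print(ctrl.get_obs()['t'])
E
```

```text
{'t': 0.0, 'ee_pos': array([214.55614193, 586.42045103, 221.90003878]), 'orientation': array([ 2.57433589e+00,  1.79916211e+00, -2.04224064e-03]), 'ft_force': array([ 0.47829572, -0.54843297, -0.339465  ]), 'width': 88.06133851459957}
top pan_potato [(0.9, [616, -219, 0]), (0.53, [515, -12, 58])]
top pan_bake [(0.98, [653, 216, 0])]
top pan_chicken [(0.57, [689, -12, -4])]
top timer_potato [(0.74, [444, -221, 4]), (0.3, [497, 209, 55])]
top key_potato_top [(0.57, [456, -217, 54])]
top shaker [(0.7, [552, 377, 0]), (0.57, [488, 209, 0]), (0.45, [440, 356, -1])]
top sauce_pot [(0.71, [486, 206, -4])]
top serving_spoon [(0.78, [499, -428, 4])]
side pan_potato [(0.57, [613, -216, 2])]
side pan_bake [(0.62, [658, 219, 4]), (0.33, [550, 380, 2])]
side pan_chicken [(0.72, [683, -15, 1])]
side timer_potato [(0.58, [444, -220, 2])]
side key_potato_top [(0.62, [458, -221, 52])]
side shaker [(0.59, [551, 377, 2])]
side sauce_pot []
side serving_spoon [(0.78, [501, -429, -5])]
0.9
```

View pics/top0.png

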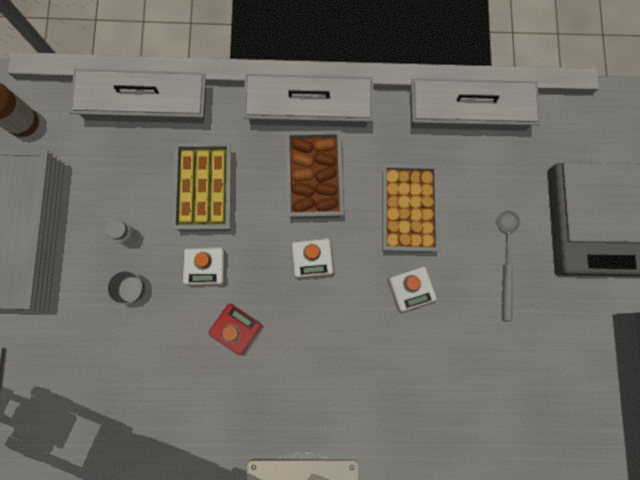

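View pics/side0.png

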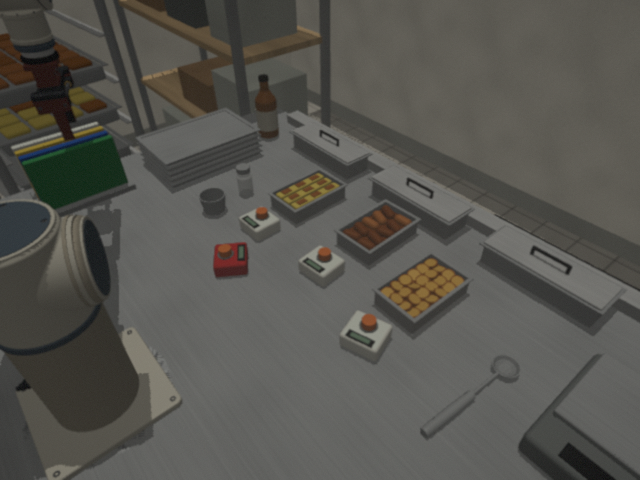

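```bash
cat > h.py <<'E'
import numpy as np,cv2
from scipy.spatial.transform import Rotation as Ro
from workcell import ctrl
def ray(im,uv,R=None,t=None):
    p=cv2.undistortPoints(np.array([[uv]],float),im['camera_matrix'],np.array(im['D'])).ravel()
    R=np.array(im['R']) if R is None else R; t=np.array(im['t']) if t is None else t
    d=R.T@np.array([p[0],p[1],1]);return -R.T@t,d/np.linalg.norm(d)
def atz(c,d,z): return c+d*(z-c[2])/d[2]
def orange(px,lo=(3,130,90),hi=(18,255,255)):
    hsv=cv2.cvtColor(px,cv2.COLOR_RGB2HSV);m=cv2.inRange(hsv,lo,hi)
    n,l,s,c=cv2.connectedComponentsWithStats(m)
    return m,[(s[i],c[i]) for i in range(1,n) if s[i][4]>40]
E
python3 - <<'E'
from h import *
for c in('top','side'):
    im=ctrl.get_image(c);m,L=orange(im['pixels'])
    for s,cc in L:
        o,d=ray(im,cc);print(c,s,cc.round(1),atz(o,d,55).round(1))
    near=[ctrl.pinpoint(c,'key_potato_top')]
    print([(d['p'],np.round(d['location'],1)) for d in near[0]])
    print('cam',o.round())
E
```

```text
top [294 139  16   9  63] [301.3 143.4] [743.9  14.1  55. ]
top [305 138  31  12 239] [322.6 142.5] [746.9 -30.8  55. ]
top [322 146  15  11  60] [332.1 151.8] [726.7 -51.1  55. ]
top [291 149  27  17 272] [302.6 156.9] [714.2  10.6  55. ]
top [183 156   8  13  95] [186.4 162.2] [696.8 251.2  55. ]
top [198 156   9  13  89] [201.9 162.4] [697.3 219.4  55. ]
top [214 156   8  13  99] [217.5 162. ] [698.9 187.2  55. ]
top [317 156  16   6  54] [325.  158.1] [712.5 -36.3  55. ]
top [291 163  36  17 344] [304.4 170.7] [684.    6.4  55. ]
top [318 168  14  10  51] [324.8 172.6] [680.9 -36.2  55. ]
top [ 387  169   48   78 2201] [410.4 208.3] [ 607.5 -214.6   55. ]
top [324 173  14  15  74] [333.2 180.8] [663.4 -53.9  55. ]
top [299 177  19  10  76] [309.9 181.9] [660.   -5.4  55. ]
top [182 179   8  13  98] [185.6 185. ] [647.7 249.9  55. ]
top [198 179   8  13 101] [201.5 184.9] [648.6 217.7  55. ]
top [214 179   8  13  95] [217.3 184.7] [649.8 185.5  55. ]
top [295 185  16   7  65] [302.6 188.2] [646.2   9.6  55. ]
top [317 185  17   6  64] [325.5 187.7] [648.2 -37.9  55. ]
top [291 193
[... 577 characters left out ...]
5.9   55. ]
top [222 326  16  15 177] [229.8 332.8] [349.4 147.   55. ]
[(0.66, array([ 454.6, -217. ,   55. ]))]
cam [ 334.    2. 1115.]
side [257 208  10   7  59] [261.3 210.7] [495.1 207.4  55. ]
side [374 211  12  11  76] [379.2 215.9] [703.1  -2.2  55. ]
side [395 215  15   9  71] [402.4 218.8] [737.4 -47.2  55. ]
side [363 217  15  10  82] [370.3 221.4] [671.3  -3.1  55. ]
side [217 244  15   9 108] [224. 248.] [350.7 145.9  55. ]
side [319 248  11   9  79] [324.1 251.8] [515.1 -13.6  55. ]
side [ 381  259   83   58 1147] [421.7 286.1] [ 599.5 -226.5   55. ]
side [362 314  14  12 133] [368.6 320. ] [ 453.6 -219.1   55. ]
[(0.55, array([ 454.7, -217.8,   54.1]))]
cam [  27. -601.  746.]
```

Request:
move_arm([
  [[-0.06,0.15,0],[0,0,0]],
  [[-0.15,0.36,0],[0,0,0]],
  [[-0.24,0.58,0],[0,0,0]],
  [[-0.33,0.8,0],[0,0,0]],
  [[-0.41,1.0,0],[0,0,0]],
], gripper=0)

```text
t: 1.72
ee_pos: [336.0, 475.7, 222.7]
orientation: [2.575, 1.799, -0.0]
ft_force: [1.2, -0.6, -0.4]
width: 41.4
```

Request:
move_arm([
  [[-0.1,0.2,0],[0,0,0]],
  [[-0.18,0.4,0],[0,0,0]],
  [[-0.26,0.6,0],[0,0,0]],
  [[-0.34,0.8,0],[0,0,0]],
  [[-0.41,1.0,0],[0,0,0]],
])

```text
t: 2.35
ee_pos: [455.3, 366.2, 222.7]
orientation: [2.575, 1.799, -0.0]
ft_force: [-0.6, 0.7, 0.0]
width: 0.2
```

Request:
move_arm([
  [[-0.15,0.055,0],[0,0,0]],
  [[-0.34,0.124,0],[0,0,0]],
  [[-0.53,0.194,0],[0,0,0]],
  [[-0.72,0.263,0],[0,0,0]],
  [[-0.915,0.334,0],[0,0,0]],
])

```text
t: 2.98
ee_pos: [452.7, 220.3, 222.6]
orientation: [-2.575, -1.8, 0.001]
ft_force: [0.4, 1.2, -0.5]
width: 0.6
```

Request:
move_arm([
  [[-0.183,0.067,0],[0,0,0]],
  [[-0.366,0.134,0],[0,0,0]],
  [[-0.55,0.2,0],[0,0,0]],
  [[-0.732,0.267,0],[0,0,0]],
  [[-0.915,0.334,0],[0,0,0]],
])

```text
t: 3.6
ee_pos: [452.4, 74.6, 222.6]
orientation: [-2.575, -1.8, 0.001]
ft_force: [0.1, 0.3, -0.4]
width: 0.5
```

Request:
move_arm([
  [[-0.183,0.067,0],[0,0,0]],
  [[-0.366,0.134,0],[0,0,0]],
  [[-0.55,0.2,0],[0,0,0]],
  [[-0.732,0.267,0],[0,0,0]],
  [[-0.915,0.334,0],[0,0,0]],
])

```text
t: 4.22
ee_pos: [452.2, -71.0, 222.6]
orientation: [-2.575, -1.799, 0.001]
ft_force: [0.1, 0.5, -1.2]
width: 0.3
```

Request:
move_arm([
  [[-0.19,0.07,0],[0,0,0]],
  [[-0.38,0.14,0],[0,0,0]],
  [[-0.58,0.21,0],[0,0,0]],
  [[-0.78,0.285,0],[0,0,0]],
  [[-0.915,0.334,0],[0,0,0]],
])

```text
t: 4.85
ee_pos: [452.2, -217.1, 222.6]
orientation: [-2.575, -1.798, 0.0]
ft_force: [0.5, 0.6, -0.9]
width: 0.1
```

Run:
```python
from h import *
o=ctrl.get_obs();im=ctrl.get_image('wrist')
cv2.imwrite('pics/w1.png',im['pixels'][:,:,::-1])
M=np.array(im['mount']);Rt=Ro.from_rotvec(o['orientation']).as_matrix()
Rwc=Rt@M[:3,:3];c=Rt@M[:3,3]+o['ee_pos'];R=Rwc.T;t=-R@c
m,L=orange(im['pixels'])
for s,cc in L:
    if s[4]>300: print(s,cc.round(1),atz(*ray(im,cc,R,t),55).round(1))
print([(d['p'],np.round(d['location'],1)) for d in ctrl.pinpoint('wrist','key_potato_top')])
o=ctrl.get_obs();print(o['t'],o['ee_pos'],o['orientation'],o['ft_force'],Rt.round(3))
```

```text
[ 568  178   47   39 1379] [591.2 197.1] [513.6 -18.5  55. ]
[ 310  194   37   38 1086] [327.7 212.6] [ 453.8 -219.2   55. ]
[ 351  274   86   73 1985] [392.3 316.1] [ 559.1 -198.4   55. ]
[ 548  275   92   61 2307] [595.  305.7] [610.1 -31.6  55. ]
[ 556  312   84   58 2070] [596.9 336.9] [641.1 -35.   55. ]
[ 565  337   75   51 2325] [609.6 367.1] [676.4 -29.   55. ]
[(0.92, array([ 452. , -217.9,   54.6]))]
4.95 [ 452.44615976 -217.39091698  222.63588399] [ 2.57690285e+00  1.79695739e+00 -4.67061819e-04] [0.69325415 0.25694428 0.39265018] [[ 0.344  0.939 -0.   ]
 [ 0.939 -0.344  0.   ]
 [-0.    -0.    -1.   ]]
```

View pics/w1.png

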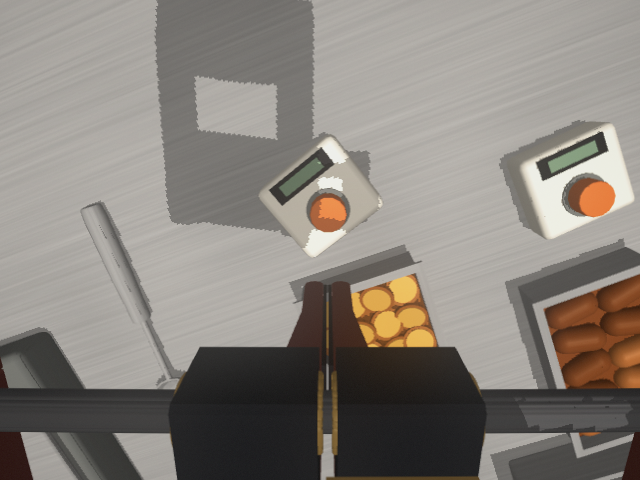

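Request:
move_arm([
  [[-0.003,0.01,0.15],[0,0,0]],
  [[-0.003,0.01,0.4],[0,0,0]],
  [[-0.003,0.01,0.65],[0,0,0]],
  [[-0.003,0.01,0.88],[0,0,0]],
  [[-0.003,0.01,1.0],[0,0,0]],
])

```text
t: 5.58
ee_pos: [453.1, -215.4, 71.2]
orientation: [-2.572, -1.799, 0.002]
ft_force: [0.8, 0.6, 0.2]
width: 0.4
```

Request:
move_arm([
  [[0,0,0.03],[0,0,0]],
  [[0,0,0.06],[0,0,0]],
  [[0,0,0.08],[0,0,0]],
  [[0,0,0.09],[0,0,0]],
  [[0,0,0.09],[0,0,0]],
])

```text
t: 6.2
ee_pos: [455.2, -217.1, 59.4]
orientation: [2.575, 1.799, 0.0]
ft_force: [-0.2, -1.0, 0.4]
width: 0.5
```

Run:
```python
from h import *
im=ctrl.get_image('side')['pixels'];cv2.imwrite('pics/s2.png',cv2.resize(im[240:380,290:470,::-1],None,fx=4,fy=4,interpolation=2))
o=ctrl.get_obs();print(o['t'],o['ee_pos'],o['ft_force'])
```

```text
6.25 [ 455.15060889 -217.15512957   59.43793932] [-0.44540282 -0.25770543  0.53134211]
```

View pics/s2.png

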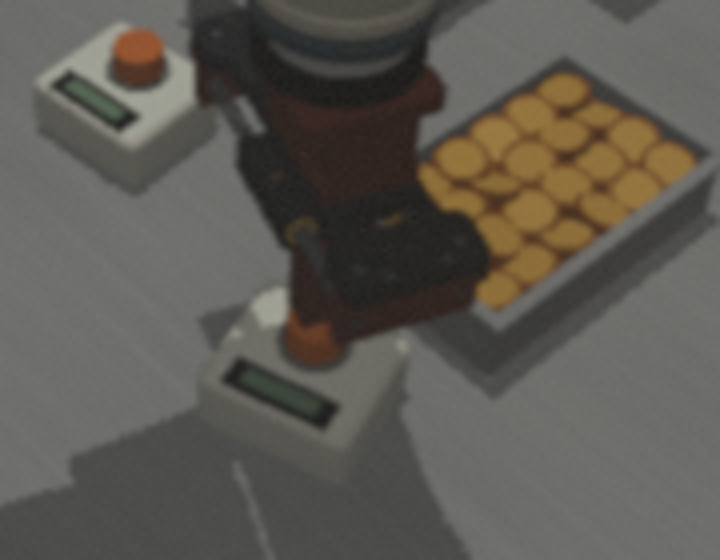

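Request:
move_arm([
  [[0,0,0.015],[0,0,0]],
  [[0,0,0.03],[0,0,0]],
  [[0,0,0.045],[0,0,0]],
  [[0,0,0.06],[0,0,0]],
  [[0,0,0.07],[0,0,0]],
])

```text
t: 6.88
ee_pos: [455.1, -217.1, 48.6]
orientation: [2.575, 1.8, 0.0]
ft_force: [-0.0, -0.3, 4.0]
width: 0.2
```

Run:
```python
from h import *
im=ctrl.get_image('side')['pixels'];cv2.imwrite('pics/s3.png',cv2.resize(im[240:380,290:470,::-1],None,fx=4,fy=4,interpolation=2))
for i in range(2):
    o=ctrl.get_obs();print(o['t'],o['ee_pos'],o['ft_force'],o['moment']); ctrl.get_image('top')
```

```text
6.925 [ 455.09193516 -217.13437011   48.5574862 ] [-0.97488469  0.5810146   3.40570265] [-0.01243501  0.03611198  0.07793722]
6.975 [ 455.06035372 -217.10168078   48.65356678] [-0.18882325 -0.15394564  3.9463495 ] [-0.03204257  0.08650063 -0.02407329]
```

View pics/s3.png

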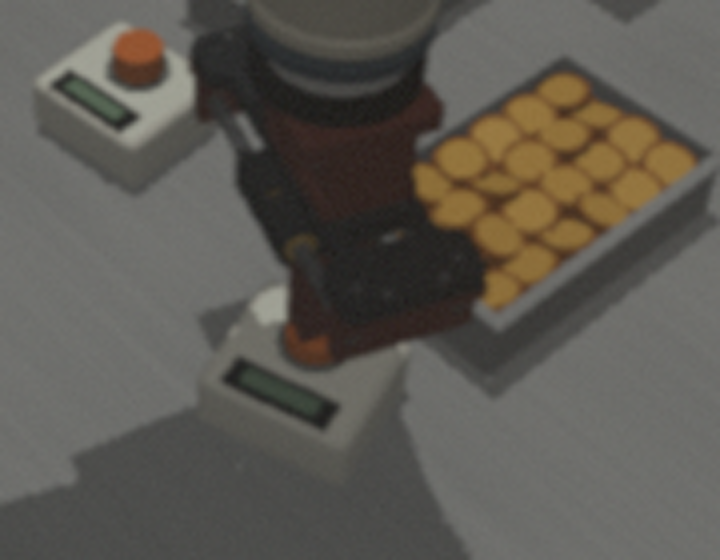

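Request:
move_arm([
  [[0,0,0],[0,0,0]],
  [[0,0,0],[0,0,0]],
  [[0,0,0],[0,0,0]],
  [[0,0,0],[0,0,0]],
  [[0,0,0],[0,0,0]],
])

```text
t: 7.65
ee_pos: [455.1, -217.1, 48.7]
orientation: [2.575, 1.8, 0.0]
ft_force: [0.4, -0.8, 2.9]
width: 0.2
```

Request:
move_arm([
  [[0,0,0],[0,0,0]],
  [[0,0,0],[0,0,0]],
  [[0,0,0],[0,0,0]],
  [[0,0,0],[0,0,0]],
  [[0,0,0],[0,0,0]],
])

```text
t: 8.28
ee_pos: [455.1, -217.1, 48.7]
orientation: [2.575, 1.8, 0.0]
ft_force: [1.2, -1.0, 4.7]
width: 0.5
```

Request:
move_arm([
  [[0,0,0],[0,0,0]],
  [[0,0,0],[0,0,0]],
  [[0,0,0],[0,0,0]],
  [[0,0,0],[0,0,0]],
  [[0,0,0],[0,0,0]],
])

```text
t: 8.9
ee_pos: [455.1, -217.1, 48.7]
orientation: [2.575, 1.8, 0.0]
ft_force: [0.7, -1.5, 4.3]
width: 0.6
```

Request:
move_arm([
  [[0,0,-0.02],[0,0,0]],
  [[0,0,-0.05],[0,0,0]],
  [[0,0,-0.08],[0,0,0]],
  [[0,0,-0.08],[0,0,0]],
  [[0,0,-0.08],[0,0,0]],
])

```text
t: 9.52
ee_pos: [454.7, -216.9, 60.6]
orientation: [-2.575, -1.799, 0.0]
ft_force: [0.2, -0.9, 1.1]
width: 0.6
```

Run:
```python
from h import *
im=ctrl.get_image('side')['pixels'];cv2.imwrite('pics/s4.png',cv2.resize(im[240:380,290:470,::-1],None,fx=4,fy=4,interpolation=2))
o=ctrl.get_obs();print(o['t'],o['ee_pos'],o['ft_force'])
```

```text
9.575 [ 454.73297429 -216.88223094   60.52620841] [-0.1824149  -0.4488846  -0.58782124]
```

View pics/s4.png

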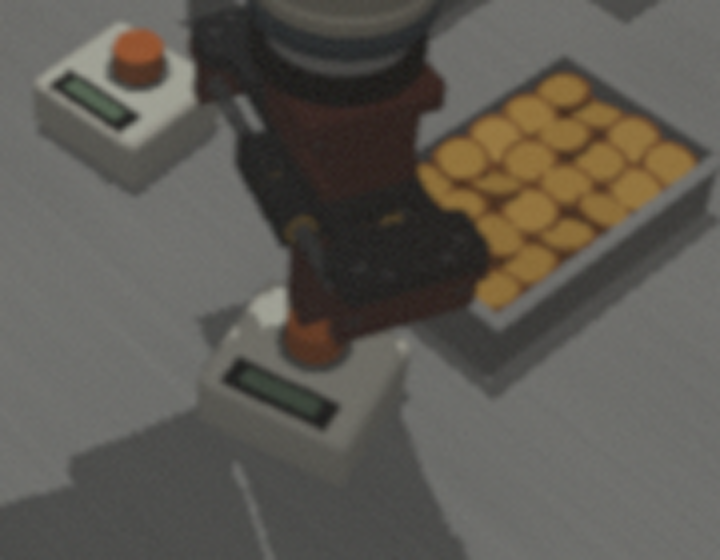

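The side view shows the key up again (crop 312,340) and the timer has not moved. Next is the second press, then retreat.

Request:
move_arm([
  [[0,0,0.025],[0,0,0]],
  [[0,0,0.045],[0,0,0]],
  [[0,0,0.065],[0,0,0]],
  [[0,0,0.08],[0,0,0]],
  [[0,0,0.08],[0,0,0]],
])

```text
t: 10.2
ee_pos: [454.9, -217.0, 48.6]
orientation: [-2.575, -1.8, 0.0]
ft_force: [-1.1, 0.2, 3.9]
width: 0.8
```

Request:
move_arm([
  [[0,0,0],[0,0,0]],
  [[0,0,0],[0,0,0]],
  [[0,0,-0.03],[0,0,0]],
  [[0,0,-0.08],[0,0,0]],
  [[0,0,-0.15],[0,0,0]],
])

```text
t: 10.82
ee_pos: [454.9, -217.0, 71.6]
orientation: [-2.575, -1.8, 0.0]
ft_force: [-0.3, 0.1, -0.3]
width: 0.4
```

Request:
move_arm([
  [[0,0,-0.2],[0,0,0]],
  [[0,0,-0.4],[0,0,0]],
  [[0,0,-0.6],[0,0,0]],
  [[0,0,-0.75],[0,0,0]],
  [[0,0,-0.8],[0,0,0]],
])

```text
t: 11.45
ee_pos: [455.7, -217.4, 193.0]
orientation: [2.573, 1.798, 0.002]
ft_force: [-0.4, -0.3, 0.0]
width: 0.4
```

Run:
```python
from h import *
im=ctrl.get_image('side');cv2.imwrite('pics/s5.png',im['pixels'][:,:,::-1])
m,L=orange(im['pixels'])
for s,cc in L:
    if 355<cc[0]<380 and cc[1]>300: print(s,cc.round(1),atz(*ray(im,cc),55).round(1))
print([(d['p'],np.round(d['location'],1)) for d in ctrl.pinpoint('side','timer_potato')])
o=ctrl.get_obs();print(o['t'],o['ee_pos'],o['ft_force'])
```

```text
[362 314  14  12 125] [368.3 319.9] [ 453.2 -218.6   55. ]
[(0.85, array([ 442.5, -221.5,    2.3]))]
11.55 [ 455.25848528 -217.16219182  191.91113431] [-0.72941032  0.28743027 -1.0105762 ]
```

View pics/s5.png

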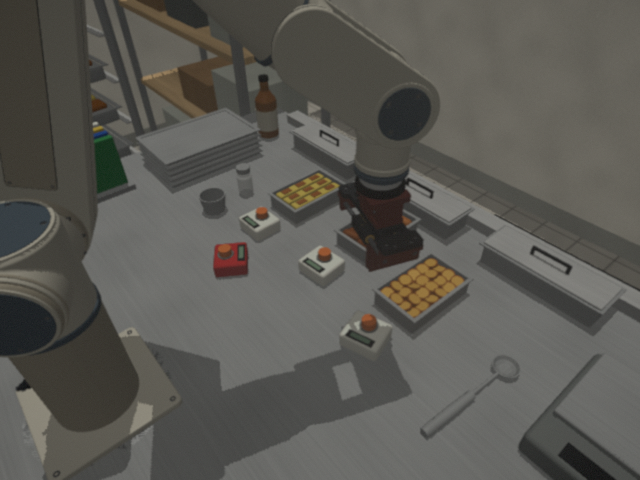

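The picture shows the potato timer's key up at (368,320), where it was before. Everything else is in place and the arm is clear.

```bash
python3 -c "
from workcell import ctrl
print(ctrl.close_job())"
```

```text
the job is handed in; nothing more can be done
None
```

I cleared the potato timer and started its next countdown, then handed the job in after about 11.6 s. No verdict was reported.

- **First press:** with the fingers shut, I held the orange key about 6.4 mm down for roughly 2 s, measuring about 3–5 N on the wrist.
- **Release:** I raised the fingers about 5 mm clear of the key, and the side picture showed it fully up.
- **Second press:** I pressed it again for roughly 0.4 s at about 4 N, then raised the tool to about 190 mm.

In the last side picture the key is up, and I measured it within about 1 mm of where it was at the start. I saw nothing else moved and felt no stray contact force. I judged the other items by eye and did not measure them again. None of the checks I made failed or disagreed beyond the 2–4 mm measuring accuracy.

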